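Nip up the recessed nut of a classroom robot's gearbox

ROBOT

A 6-joint arm with a two-finger parallel gripper is mounted at the origin on the work surface. World frame = base frame: x ahead of the robot, y to its left, z up, the work surface at z = 0. Lengths are in mm, angles in rad, forces in N, time in s.
With the tool pointing down it reaches from about 325 to 1000 mm from the base axis. Payload 5.1 kg.
Tool frame: the origin (TCP) lies at the very end of the fingers, on their centre line; the grasp point (between the pads) lies 19 mm behind it; z points along the fingers, x is the direction in which the jaws open and shut, and the axes are right-handed (so a half turn about z gives the same grasp; the last joint's range is limited). The gripper opens to 85 mm and grips with 20 to 120 N. Pads are 22 mm wide; open, the fingers measure 114 mm over their backs; the gripper's body (76 mm by 85 mm) begins 54 mm behind the grasp point. The pads swing forward as they close: fully open they stand 13 mm farther back than shut.
Start: joints at [-1.212, 0.124, 1.65, -0, 1.367, -0.083], TCP at [277.886, -587.592, 231.322] pointing down, gripper open.
Joint ranges: [-2.61, 2.61], [-1.02, 2.33], [0.03, 2.71], [-1.35, 4.49], [0.32, 2.68], [-2.91, 2.91]. Speed limits (rad/s): [2.57, 2.57, 3.14, 3.14, 3.14, 3.14].

INTERFACE

Orientations are given as a rotation vector (axis times angle).
In Python, from cell import robot gives the robot as it stands. The module is installed in compiled form; this text tells all that it offers.
- The arm moves only by the tool apply_moves, never from a script. Its arguments are lists of equal length, an entry for each row: "slide": the shift along the tool's x, y, z in cm, a list of three; "twist": the turn about the tool's z in degrees. In form: {"slide": [[dx, dy, dz], ...], "twist": [twist, ...]}. A call has 1 to 5 rows; each row is the pose to reach, as a shift and turn from the pose commanded when the call began, along the tool's axes at that moment; what a row does not reach only later rows make up. A row lasts 1/8 s, in which the tool goes at most 62.5 mm and 10.7 degrees, less where a joint would pass 70% of its speed; a pose out of reach is approached as far as the arm can. A call with a gripper value outside its range is refused whole. "jaw" is the opening, from -1 (shut) to 1 (fully open), set as the call begins (left out, the last holds). The fingers move at their own pace and stop on an object; "newtons" is the grip in N (left out, the last holds). Time passes only in rows, so rows that repeat a pose let the fingers close. It gives the time, the measured TCP pose, the force and the opening at its end, in the units of the state.
- robot.get_state(): the state, without advancing time (a new reading comes with each control period).
- robot.capture(name): name is "side" or "top" or "wrist"; returns a dict with "color" (480x640x3 uint8, blue, green, red), "z_map" (480x640 float32, mm along the optical axis (not along the pixel's ray), 0 where there is no reading), "fov_y" (degrees; the focal length in pixels is half the picture's height over the tangent of half this angle, whatever the lens; pixels are square), "cx", "cy" (the principal point, pixels), "world_from_camera" (4x4, takes a point from camera to world coordinates); the wrist camera has in their place "T_tool_cam" (4x4, takes a point from camera to tool coordinates, whose origin is the TCP and whose axes are the tool frame's). Camera axes: x right, y up, looking along -z (the intrinsics and any distortion apply to the point x, -y, -z); pixel columns grow to the right and rows downward; lengths in mm; the calibration is good to about 2 mm. A picture is of the moment at which its call begins: read the wrist's pose just before it.
- robot.close_job(): hands the job in, once; it reports no verdict.
Trained networks look in a picture, given as the dict that the camera call returned (one of the last four; its "shot" number tells which), for a name from the list of things; names that differ only in an ending like _2 or _b are one class to them, and where a whole thing is asked for, a point or a joint stands for the part that bears it (a point fixed in the world has none). Each returns a list of dicts, best first, with "conf" (0 to 1); they miss things now and then, are a little off and sometimes report something else, mostly with a low value. They report only what shows in the picture. A call takes as long as a camera call. They do not tell look-alikes from the thing itself.
- robot.search_frame(picture, thing): "rect" ([left, top, right, bottom] in pixels, round what is visible of it).
- robot.masks_of(picture, thing): "pixels" (480x640 bool, what is visible of it) and "rect" ([left, top, right, bottom] in pixels, round what is visible of it).
The state is a dict: "clock": time; "joint_positions": joint angles; "dq": joint speeds; "joint_efforts": joint torques, N m; "tcp_pos": TCP position; "ee_rot": TCP orientation; "wrist_force": force on the tool from outside, world axes, zero at the start; "wrist_torque": the same for the moment, N m; "finger_gap": finger opening in mm.
Only numpy, scipy, OpenCV 4.12 (cv2) and the standard library are available. Lean on these libraries where they do the work, as an engineer would, in place of code of your own. Each camera call takes 0.05 s, during which the arm holds its last target. There are 200 camera calls.

TASK

Take the socket driver out of its wooden holder, fit it fully over the nut at the bottom of the gearbox's deep bore, pressing only gently while you feel for the flats, and tighten the nut clockwise until it is snug at about 0.4 N m, no more. Then stand the driver upright back in its holder, let go of it, and leave the battery pack, tape roll and wheel where they are.

Things in the scene. Friction and masses are not known exactly. Their poses are not given: they have to be found in the camera images.
- driver: Socket driver standing upright in the holder, 148 mm tall, about 0.3 kg. Origin: centre of the socket's lower end, z up its axis. Steel socket 39 mm wide, 43 mm tall; open below is a six-sided hollow 29 mm across flats, 21 mm deep, one flat facing its x axis. Above it a 16 mm round shank, then the grip.
- driver_grip (a point): Middle of the driver's black grip, on its axis, 130 mm above its lower end. The grip has flat sides: 70 mm long along the driver's x, 20 mm thick along its y, 36 mm tall (112 to 148 mm above the lower end). Pinch it from above across the 20 mm.
- holder: Plywood block 85 x 85 x 55 mm tall, fixed. Origin: centre of its underside. A round hole 46 mm wide in the middle of its top, 43 mm deep (hole floor 12 mm above the table), in which the driver stands.
- gearbox: Square aluminium gearbox 90 x 90 mm, 90 mm tall, on a 130 x 130 x 12 mm steel plate, fixed. Origin: centre of its underside, z up. In the middle of its top is a round vertical bore 42 mm wide with a 3 mm chamfer, 70 mm deep.
- bore_mouth (a point): Centre of the bore's mouth, level with the gearbox's top, 90 mm above the table.
- bore_floor (a point): Centre of the bore's floor, 70 mm below the mouth, 20 mm above the table. Seated over the nut, the socket's lower end stands on this floor; on unmatched flats it stays 12 mm higher. Until it drops over the nut, pressing the driver on the gearbox or nut with more than 60 N summed over the touching points (a push of some 25 N) is rough.
- nut_top (a point): Tip of the nut, on the bore's axis, 17 mm above its floor. A steel hex nut 27 mm across flats, 12 mm tall, topped by a cone 5 mm tall (27 mm wide narrowing to 16). It stands on the floor. Which way its flats face is not told; the socket drops over it within about 8 degrees of alignment, and the pattern repeats every 60 degrees.
- nut (a joint): How far the nut is screwed on (rad), growing clockwise seen from above, with a light drag of 0.05 N m. At 1.2 it is home and the torque rises steeply; it starts 0.4 to 0.8 rad short of that and stays where it is left.
- clamp (a joint): Elastic twist (rad) of the nut's stud under the tightening torque: 3 N m per rad, 0 when nothing turns the nut, so 0.133 at 0.4 N m. Snug counts from 0.25 N m (0.083), held for a moment with the driver seated; above 0.65 N m (0.217) the thread is spoiled.
- battery_pack: Loose black battery box with two blue cells, 75 x 45 x 22 mm, lying between or near gearbox and holder; origin at the centre of its underside. Not to be disturbed.
- tape_roll: Loose roll of white tape, 90 mm across, 40 mm tall, lying flat on the table; origin at the centre of its underside. Not to be disturbed.
- wheel: Loose small wheel, black tyre on a yellow rim, 65 mm across, 26 mm thick, lying flat; origin at the centre of its underside. Not to be disturbed.
Mind the look-alikes: they are no part of the job. There is more than one size of the driver; the one meant has the size given above.

How it is judged:
By the outcome, as a careful person would: the job done as asked, in the order asked, and still so for the second after the job is handed in, with the robot touching nothing.
It also fails if it takes over 72 s, if anything falls off the work surface, if the arm or the gripper's body presses on something with over 40 N, if the wrist force passes 120 N, or if a joint passes its speed limit or range.

## Working session

There is one attempt and no reset: what is moved stays moved. The work goes in short steps, Python scripts to look and compute and a tool call to move; the robot and the scene stay as the last step left them, time stands still between calls to the robot, and variables do not carry over. Pictures are saved under pics/ and viewed, about 8 in all and at most 12, crops included, and the job is handed in when it is done.

Besides the shell and the picture viewer there is one more tool, called after ">>>" by a JSON object that holds its "name" and its "arguments". apply_moves: Moves the arm, as the interface text tells. Its arguments: {"type":"object","properties":{"slide":{"type":"array","items":{"type":"array","items":{"type":"number"}}},"twist":{"type":"array","items":{"type":"number"}},"jaw":{"type":"number"},"newtons":{"type":"number"}},"required":["slide","twist"]}

```bash
mkdir -p pics; cat > h.py <<'E'
import numpy as np, cv2
from cell import robot
from scipy.spatial.transform import Rotation as R
def T_of(p):
    if "world_from_camera" in p: return np.array(p["world_from_camera"])
    s=p["_s"]; T=np.eye(4); T[:3,:3]=R.from_rotvec(s["ee_rot"]).as_matrix(); T[:3,3]=s["tcp_pos"]
    return T@np.array(p["T_tool_cam"])
def snap(n):
    s=robot.get_state(); p=robot.capture(n); p["_s"]=s; return p
def pts(p):
    z=p["z_map"]; h,w=z.shape; f=h/2/np.tan(np.radians(p["fov_y"])/2)
    v,u=np.mgrid[:h,:w]
    c=np.stack([(u-p["cx"])/f*z,-(v-p["cy"])/f*z,-z],-1)
    T=T_of(p); return c@T[:3,:3].T+T[:3,3]
E
python3 - <<'E'
from h import *
for n in ["top","side"]:
    p=snap(n); cv2.imwrite(f"pics/{n}0.png",p["color"]); P=pts(p)
    print(n,[k for k in p if k not in("color","z_map")],p["fov_y"],T_of(p)[:3,3].round())
    for t in ["driver","driver_grip","holder","gearbox","battery_pack","tape_roll","wheel"]:
        for d in robot.masks_of(p,t)[:4]:
            m=d["pixels"]&(p["z_map"]>0); q=P[m]
            if len(q): print(t,round(d["conf"],2),np.round(d["rect"]),"med",np.median(q,0).round(),"top",np.percentile(q[:,2],98).round(), "topc",q[q[:,2]>np.percentile(q[:,2],98)-8].mean(0).round())
E
```

```text
top ['fov_y', 'cx', 'cy', 'world_from_camera', 'shot', '_s'] 47.47737901745958 [ 350.  -91. 1289.]
driver 0.82 [434. 348. 496. 375.] med [ 345. -390.  209.] top 215.0 topc [ 348. -397.  211.]
driver 0.81 [358. 254. 374. 286.] med [ 537. -211.  159.] top 164.0 topc [ 538. -214.  160.]
driver 0.61 [342. 321. 392. 350.] med [ 397. -207.  211.] top 215.0 topc [ 398. -207.  212.]
driver_grip 0.87 [345. 318. 396. 353.] med [ 397. -208.  210.] top 215.0 topc [ 398. -207.  212.]
driver_grip 0.73 [431. 346. 496. 379.] med [ 344. -389.  209.] top 215.0 topc [ 348. -397.  211.]
driver_grip 0.55 [354. 252. 376. 285.] med [ 536. -211.  158.] top 164.0 topc [ 537. -215.  160.]
holder 0.56 [339. 255. 385. 299.] med [ 529. -206.   54.] top 62.0 topc [ 533. -214.   59.]
gearbox 0.69 [153. 222. 213. 281.] med [592. 198.  63.] top 94.0 topc [601. 209.  90.]
battery_pack 0.2 [317. 180. 343. 206.] med [ 750. -139.   26.] top 33.0 topc [ 753. -139.   28.]
wheel 0.71 [316. 179. 346. 203.] med [ 751. -139.   26.] top 33.0 topc [ 753. -140.   28.]
side ['fov_y', 'cx', 'cy', 'world_from_camera', 'shot', '_s']
[... 620 characters left out ...]
. 365. 235.] med [ 532. -209.  138.] top 161.0 topc [ 533. -214.  158.]
holder 0.86 [326. 212. 371. 257.] med [ 524. -189.   51.] top 58.0 topc [ 532. -210.   54.]
holder 0.69 [338. 193. 366. 234.] med [ 532. -209.  138.] top 161.0 topc [ 534. -214.  159.]
gearbox 0.62 [223. 320. 296. 398.] med [584. 229.  58.] top 92.0 topc [597. 211.  89.]
battery_pack 0.66 [315. 289. 349. 316.] med [504.  -0.  18.] top 24.0 topc [505.  -3.  19.]
tape_roll 0.89 [204. 272. 240. 308.] med [772.  76.  35.] top 43.0 topc [775.  73.  39.]
wheel 0.83 [254. 227. 279. 246.] med [ 744. -132.   25.] top 31.0 topc [ 748. -138.   27.]
wheel 0.61 [315. 289. 348. 316.] med [504.   0.  18.] top 24.0 topc [505.  -4.  19.]
```

```bash
python3 - <<'E'
import cv2,numpy as np
t=cv2.imread("pics/top0.png");s=cv2.imread("pics/side0.png")
a=cv2.resize(t[160:400,130:510],None,fx=2,fy=2); b=cv2.resize(s[140:270,310:470],None,fx=2.8,fy=2.8)
cv2.imwrite("pics/a.png",a); cv2.imwrite("pics/b.png",b)
E
```

```text
(no output)
```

View pics/a.png

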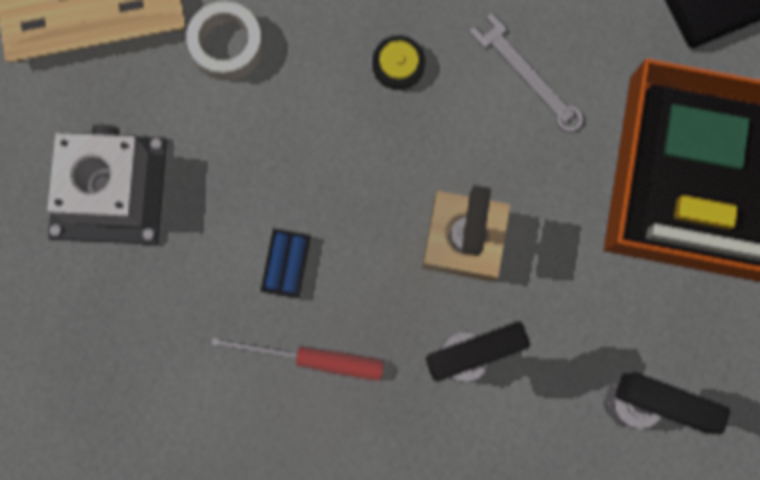

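View pics/b.png

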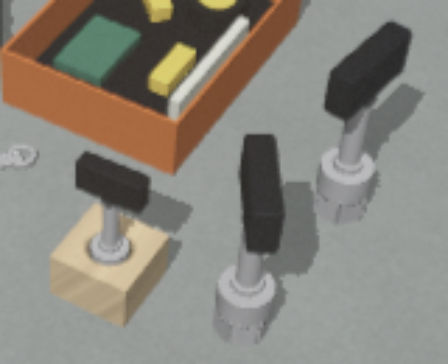

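Three T-handled drivers (top picture): (366,270) in the holder, top at z≈160 = 12+148 mm; (369,335) and (465,362) stand on the table, ≈213 mm tall. Only the one in the holder fits the size, and the enlarged crop b confirms it is the smaller one, standing in the wooden block.

```bash
python3 - <<'E'
from h import *
p=snap("wrist"); s=p["_s"]
print(R.from_rotvec(s["ee_rot"]).as_matrix().round(3)); print(np.array(p["T_tool_cam"]).round(3),p["fov_y"],p["cx"],p["cy"],s["finger_gap"],s["wrist_force"],s["wrist_torque"])
for n in ["top","side"]:
    p=snap(n);P=pts(p)
    for nm,c,lo,hi,r in [("grip",(537,-213),140,170,60),("holder",(533,-210),48,60,75),("gear",(601,209),84,97,80)]:
        m=(abs(P[...,0]-c[0])<r)&(abs(P[...,1]-c[1])<r)&(P[...,2]>lo)&(P[...,2]<hi)
        print(n,nm,m.sum(),cv2.minAreaRect(P[m][:,:2].astype(np.float32)),np.median(P[m][:,2]))
E
```

```text
[[ 0.428 -0.904  0.   ]
 [-0.904 -0.428 -0.   ]
 [ 0.    -0.    -1.   ]]
[[ 1.00000e+00 -1.00000e-03  0.00000e+00  4.00000e-03]
 [-0.00000e+00 -9.59000e-01 -2.82000e-01 -7.11140e+01]
 [ 0.00000e+00  2.82000e-01 -9.59000e-01 -1.43008e+02]
 [ 0.00000e+00  0.00000e+00  0.00000e+00  1.00000e+00]] 67.53475302977867 321.20032304880533 233.55263757611908 85.34349490256275 [-0.83356905 -0.14348613 -0.11933672] [-0.04119468  0.02021855  0.01805183]
top grip 338 ((537.6275024414062, -215.1481475830078), (20.380664825439453, 70.30231475830078), 81.09239959716797) 159.57481527382993
top holder 1014 ((537.4843139648438, -214.19871520996094), (85.32823181152344, 85.35293579101562), 78.99089813232422) 54.9766124234103
top gear 1343 ((601.1658325195312, 209.39219665527344), (91.82261657714844, 91.1622085571289), 86.52888488769531) 90.17137985650197
side grip 272 ((533.7022705078125, -215.44732666015625), (24.39015007019043, 70.86720275878906), 79.68614959716797) 157.2483689081185
side holder 676 ((532.9891357421875, -216.21217346191406), (91.78041076660156, 87.74392700195312), 79.8761215209961) 53.792078327110175
side gear 1318 ((597.6749267578125, 209.0484161376953), (92.91790771484375, 91.77982330322266), 87.06910705566406) 89.23523314134718
```

>>> {"name": "apply_moves", "arguments": {"slide": [[0,0,-6],[-3,-4,-7],[-6.5,-8.5,-7],[-10,-13,-7],[-13.5,-17.5,-7]], "twist": [-10,-20,-30,-40,-50]}}

```text
clock: 1.58
tcp_pos: [378.9, -389.1, 301.5]
ee_rot: [3.117, -0.393, 0.001]
wrist_force: [0.0, -1.1, 0.4]
finger_gap: 85.2
```

```bash
cat > goto.py <<'E'
import sys
from h import *
x,y,z,a=map(float,sys.argv[1:5])   # target world, tool x angle deg
s=robot.get_state(); M=R.from_rotvec(s["ee_rot"]).as_matrix()
d=M.T@(np.array([x,y,z])-s["tcp_pos"]); cur=np.degrees(np.arctan2(M[1,0],M[0,0]))
print("t",s["clock"],"tcp",np.round(s["tcp_pos"],1),"ang",cur.round(1),"q6",round(s["joint_positions"][5],2),"F",np.round(s["wrist_force"],1),"T",np.round(s["wrist_torque"],2),"gap",s["finger_gap"])
print("slide cm",(d/10).round(2),"twist",round((cur-a+180)%360-180,1), "dist",np.linalg.norm(d).round())
E
python3 goto.py 670 198 300 81
```

```text
t 1.575 tcp [ 378.9 -389.1  301.5] ang -14.4 q6 -0.65 F [ 0.  -1.1  0.4] T [ 0.   -0.04  0.02] gap 85.19863640837255
slide cm [ 13.61 -64.1    0.15] twist -95.4 dist 655.0
```

>>> {"name": "apply_moves", "arguments": {"slide": [[1.2,-5.8,0],[2.5,-11.6,0],[3.7,-17.4,0],[5,-23.2,0],[6.2,-29.2,0]], "twist": [-9,-18,-28,-38,-48]}}

```text
clock: 2.2
tcp_pos: [513.0, -122.2, 301.7]
ee_rot: [3.007, 0.909, 0.001]
wrist_force: [0.5, -0.4, -1.3]
finger_gap: 85.6
```

```bash
python3 goto.py 670 198 150 81
```

```text
t 2.2 tcp [ 513.  -122.2  301.7] ang 33.6 q6 -0.92 F [ 0.5 -0.4 -1.3] T [ 0.    0.   -0.01] gap 85.56214189276133
slide cm [ 30.8  -17.98  15.17] twist -47.4 dist 388.0
```

>>> {"name": "apply_moves", "arguments": {"slide": [[5.1,-3,0],[10.3,-6,1],[15.4,-9,3],[20.5,-12,5],[25.6,-15,8]], "twist": [-9.5,-19,-28.5,-38,-47.4]}}

```text
clock: 2.82
tcp_pos: [643.7, 141.0, 223.6]
ee_rot: [2.387, 2.04, 0.003]
wrist_force: [0.8, -0.5, 0.3]
finger_gap: 85.4
```

```bash
python3 goto.py 670 198 140 81
```

```text
t 2.825 tcp [643.7 141.  223.6] ang 81.1 q6 -1.28 F [ 0.8 -0.5  0.3] T [ 0.05  0.   -0.01] gap 85.4382826877971
slide cm [6.03 1.69 8.37] twist 0.1 dist 105.0
```

>>> {"name": "apply_moves", "arguments": {"slide": [[3,0.8,3.5],[6,1.7,7],[6,1.7,8.4],[6,1.7,8.4],[6,1.7,8.4]], "twist": [0,0,0,0,0]}}

```text
clock: 3.45
tcp_pos: [669.7, 194.6, 141.1]
ee_rot: [2.394, 2.032, 0.004]
wrist_force: [1.3, 0.6, 0.6]
finger_gap: 85.4
```

```bash
python3 - <<'E'
from h import *
p=snap("wrist"); P=pts(p); np.savez("w0.npz",P=P,c=p["color"])
print(p["_s"]["tcp_pos"],T_of(p)[:3,3])
c0=np.array([600,209])
r=np.hypot(*(P[...,:2]-c0).transpose(2,0,1)); z=P[...,2]
vv,uu=np.where((r<60)&(z>15)); print(uu.min(),uu.max(),vv.min(),vv.max(), "zpct",np.percentile(z[r<15],[5,25,50,75,95]))
u0,u1,v0,v1=uu.min(),uu.max(),vv.min(),vv.max()
cr=p["color"][v0:v1,u0:u1]; k=600/max(cr.shape[:2]); cr=cv2.resize(cr,None,fx=k,fy=k,interpolation=cv2.INTER_CUBIC)
cv2.imwrite("pics/bore.png",cv2.convertScaleAbs(cr,alpha=1.6)); print(k,u0,v0)
# bore circle from top plane
m=(r<60)&(abs(z-np.median(z[(r>30)&(r<40)]))<3); print("topz",np.median(z[(r>30)&(r<40)]))
# plane holes: orthophoto of top
xy=P[m][:,:2]; img=np.zeros((480,480),np.uint8)
ij=((xy-c0)*4+240).astype(int); ij=ij[(ij>=0).all(1)&(ij<480).all(1)]; img[ij[:,1],ij[:,0]]=255
img=cv2.morphologyEx(img,cv2.MORPH_CLOSE,np.ones((9,9)))
cs,h=cv2.findContours(img,cv2.RETR_CCOMP,cv2.CHAIN_APPROX_NONE)
for c,hh in zip(cs,h[0]):
    if cv2.contourArea(c)>8000: (a,b),rr=cv2.minEnclosingCircle(c); print("hole" if hh[3]>=0 else "outer",np.array([a,b])/4-60+c0,rr/4, cv2.fitEllipse(c))
for zc,zl in [(20,8),(32,4)]:
    m=(r<24)&(abs(z-zc)<zl); print(zc,m.sum(),P[m].mean(0) if m.any() else 0)
E
```

```text
[669.66484036 194.61953041 141.05236239] [597.83281887 205.92669007 283.87790994]
0 639 1 479 zpct [ 31.50733083  34.62456414  37.73370928 283.87790994 283.87790994]
0.9389671361502347 0 1
topz 90.42512708074554
outer [599.88040543 208.99116516] 60.02585220336914 ((235.0821075439453, 238.88330078125), (417.8010559082031, 418.0769348144531), 60.88132095336914)
hole [598.56409454 208.6308136 ] 21.71597671508789 ((233.8262176513672, 238.72537231445312), (169.07302856445312, 169.76629638671875), 76.56522369384766)
20 1599 [598.0090109  208.90945824  20.81611729]
32 1006 [598.29170943 209.3757312   33.29598742]
```

View pics/bore.png

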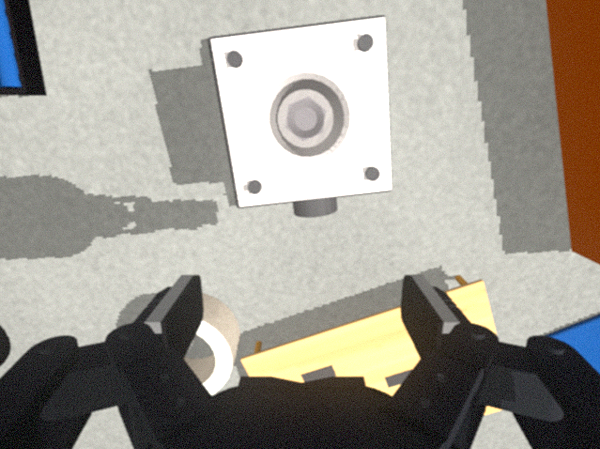

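The nut shows in the bore at (305,118) of this picture (camera px ≈ (325,127)). I need its flats: an enlarged orthophoto at nut height.

```bash
python3 - <<'E'
from h import *
d=np.load("w0.npz"); P=d["P"]; c=d["c"]; z=P[...,2]
p=snap("wrist"); P2=pts(p); T=np.linalg.inv(T_of(p)); f=240/np.tan(np.radians(p["fov_y"])/2)
g=np.linspace(-25,25,600); X,Y=np.meshgrid(g,-g)  # right=x, up=y
W=np.stack([X+598.3,Y+209,np.full_like(X,32),np.ones_like(X)],-1)@T.T
u=(W[...,0]/-W[...,2]*f+p["cx"]).astype(np.float32); v=(-W[...,1]/-W[...,2]*f+p["cy"]).astype(np.float32)
o=cv2.remap(p["color"],u,v,cv2.INTER_CUBIC); o=cv2.convertScaleAbs(o,alpha=1.3)
cv2.imwrite("pics/nut.png",o)
# depth: horizontal extent of nut (z>29) hexagon fit over angle
for Q in (P,P2):
    q=Q[(np.hypot(Q[...,0]-598.3,Q[...,1]-209)<18)&(Q[...,2]>28)&(Q[...,2]<40)][:,:2]
    best=[]
    for a in range(60):
        n=np.radians(a+np.arange(6)*60); N=np.stack([np.cos(n),np.sin(n)],1)
        ext=np.percentile(q@N.T,98,axis=0); best.append(((ext[:3]+ext[3:]).sum()/3,a))
    print(len(q),q.mean(0),sorted(best)[:5],sorted(best)[-3:])
E
```

```text
1449 [598.38330593 208.86357289] [(np.float64(25.195490750103016), 21), (np.float64(25.218121607651863), 20), (np.float64(25.222065720945768), 22), (np.float64(25.272847442108628), 23), (np.float64(25.27350234239998), 19)] [(np.float64(25.732730286350257), 41), (np.float64(25.737726793016076), 38), (np.float64(25.774924073190093), 42)]
1454 [598.35903916 208.88020851] [(np.float64(25.282176735732776), 4), (np.float64(25.319090912574495), 5), (np.float64(25.32555395717846), 3), (np.float64(25.34192328758674), 8), (np.float64(25.347958898418273), 9)] [(np.float64(25.75050894337473), 44), (np.float64(25.75089093916834), 46), (np.float64(25.776485197680035), 45)]
```

View pics/nut.png

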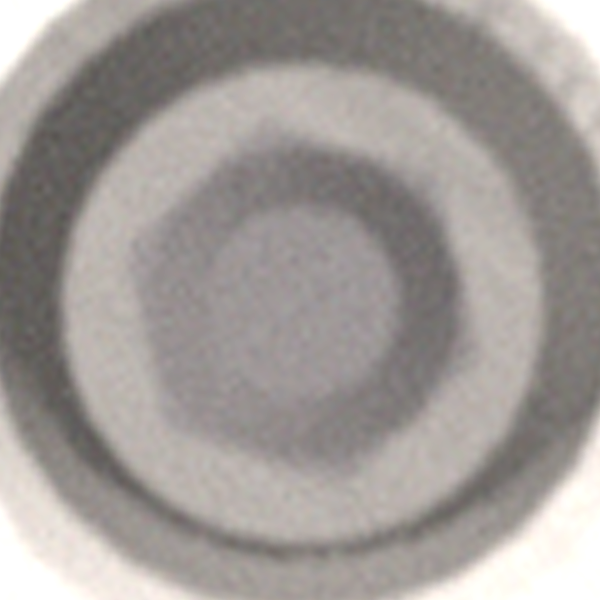

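Hexagon corners at (270,130), (135,255), (165,420), (340,470), (465,335), (435,190) of this crop: flat normals at ≈12.8° mod 60. Driver x is at ≈−9°, so I'll fit with tool angle ≈103°. Going to the driver.

```bash
python3 goto.py 536 -215 255 81
```

```text
t 3.55 tcp [669.9 194.7 141.5] ang 80.7 q6 -1.2 F [-0.2 -0.4  0.2] T [0.03 0.01 0.02] gap 85.34596127580139
slide cm [-42.59  -6.52 -11.42] twist -0.3 dist 446.0
```

>>> {"name": "apply_moves", "arguments": {"slide": [[-1,0,-6],[-6.5,-1,-8],[-12.5,-2,-10],[-18.5,-3,-11],[-24.5,-4,-11.4]], "twist": [0,0,0,0,0]}}

```text
clock: 4.18
tcp_pos: [589.6, -42.2, 256.2]
ee_rot: [2.391, 2.031, 0.005]
wrist_force: [0.3, -0.7, -0.1]
finger_gap: 85.1
```

>>> {"name": "apply_moves", "arguments": {"slide": [[-6,-0.9,0],[-12,-1.7,0],[-18,-2.5,0],[-18,-2.5,0],[-18,-2.5,0]], "twist": [0,0,0,0,0]}}

```text
clock: 4.8
tcp_pos: [536.1, -213.8, 254.2]
ee_rot: [2.394, 2.032, 0.002]
wrist_force: [-0.8, 0.2, -0.7]
finger_gap: 85.9
```

```bash
python3 - <<'E'
from h import *
p=snap("wrist"); P=pts(p)
c=(536,-215)
for nm,lo,hi,r in [("grip",150,170,50),("holder",50,60,65)]:
    m=(abs(P[...,0]-c[0])<r)&(abs(P[...,1]-c[1])<r)&(P[...,2]>lo)&(P[...,2]<hi)
    print(nm,m.sum(),cv2.minAreaRect(P[m][:,:2].astype(np.float32)),np.median(P[m][:,2]))
E
python3 goto.py 536 -215 123 81
```

```text
grip 2797 ((534.9520874023438, -216.29632568359375), (19.84649658203125, 69.51729583740234), 81.04093170166016) 160.1607357839646
holder 5412 ((535.241943359375, -215.02516174316406), (85.30378723144531, 85.39653778076172), 79.14672088623047) 55.37192514078524
t 4.85 tcp [ 536.4 -213.1  253.9] ang 80.7 q6 -1.88 F [ 0.1  0.5 -0.2] T [0.02 0.01 0.03] gap 85.57375876118061
slide cm [-0.19 -0.02 13.09] twist -0.3 dist 131.0
```

>>> {"name": "apply_moves", "arguments": {"slide": [[-0.3,-0.1,3],[-0.3,-0.1,8],[-0.3,-0.1,12],[-0.3,-0.1,13.1],[-0.3,-0.1,13.1]], "twist": [0,-0.3,-0.3,-0.3,-0.3]}}

```text
clock: 5.48
tcp_pos: [535.1, -215.5, 122.3]
ee_rot: [-2.387, -2.042, 0.0]
wrist_force: [-0.1, -0.2, 1.3]
finger_gap: 85.1
```

>>> {"name": "apply_moves", "arguments": {"slide": [[0,0,0],[0,0,0],[0,0,0],[0,0,0],[0,0,0]], "twist": [0,0,0,0,0], "jaw": -1, "newtons": 100}}

```text
clock: 6.1
tcp_pos: [535.2, -216.6, 123.0]
ee_rot: [2.388, 2.04, 0.001]
wrist_force: [1.3, 0.6, 3.0]
finger_gap: 18.5
```

```bash
python3 goto.py 535 -216 235 81
```

```text
t 6.1 tcp [ 535.2 -216.6  123. ] ang 81.0 q6 -1.89 F [1.3 0.6 3. ] T [ 0.14 -0.03 -0.02] gap 18.495027142814234
slide cm [ 5.00e-02 -1.00e-02 -1.12e+01] twist 0.0 dist 112.0
```

>>> {"name": "apply_moves", "arguments": {"slide": [[0,0,-1.5],[0,0,-4],[0,0,-8],[0,0,-11],[0,0,-11.5]], "twist": [0,0,0,0,0]}}

```text
clock: 6.72
tcp_pos: [535.6, -216.9, 239.9]
ee_rot: [2.385, 2.038, 0.003]
wrist_force: [0.3, -0.1, -2.7]
finger_gap: 19.1
```

```bash
python3 goto.py 598.4 208.8 235 102.8
```

```text
t 6.725 tcp [ 535.6 -216.9  239.9] ang 81.0 q6 -1.89 F [ 0.3 -0.1 -2.7] T [-0.03 -0.01 -0.02] gap 19.08834322240788
slide cm [43.03 -0.45  0.43] twist -21.8 dist 430.0
```

>>> {"name": "apply_moves", "arguments": {"slide": [[4,0,0],[9.5,-0.1,0],[15,-0.2,0],[20.5,-0.2,0],[26,-0.3,0]], "twist": [-3,-7,-12,-17,-21.8]}}

```text
clock: 7.35
tcp_pos: [571.3, 42.6, 234.9]
ee_rot: [-1.955, -2.456, 0.003]
wrist_force: [0.6, 0.0, -3.1]
finger_gap: 18.9
```

```bash
python3 goto.py 598.4 208.8 240 102.8
```

```text
t 7.35 tcp [571.3  42.6 234.9] ang 103.0 q6 -1.82 F [ 0.6  0.  -3.1] T [-0.02 -0.06  0.01] gap 18.916073476061072
slide cm [15.59  6.37 -0.52] twist 0.2 dist 168.0
```

>>> {"name": "apply_moves", "arguments": {"slide": [[5,2,-0.3],[10.5,4.3,-0.4],[14,5.7,-0.4],[15.6,6.4,-0.4],[15.6,6.4,-0.4]], "twist": [0,0,0,0,0]}}

```text
clock: 7.98
tcp_pos: [599.5, 207.4, 239.4]
ee_rot: [-1.957, -2.456, 0.004]
wrist_force: [-0.1, -1.9, -2.6]
finger_gap: 18.6
```

```bash
python3 goto.py 598.4 208.8 240 102.8; python3 - <<'E'
from h import *
p=snap("wrist"); P=pts(p); z=P[...,2]; s=p["_s"]; print(s["tcp_pos"])
cv2.imwrite("pics/held.png",p["color"])
c=np.array(s["tcp_pos"])[:2]; r=np.hypot(P[...,0]-c[0],P[...,1]-c[1])
for lo,hi in [(130,135),(135,140),(140,145),(145,150),(150,155),(155,160),(160,165),(165,172),(174,182),(182,190),(190,200),(200,215)]:
    m=(r<40)&(z>lo)&(z<hi); q=P[m][:,:2]
    if m.sum()>15:
        A=np.c_[q,np.ones(len(q))]; x=np.linalg.lstsq(A,(q**2).sum(1),rcond=None)[0]; cc=x[:2]/2
        print(lo,m.sum(),cc.round(1),np.sqrt(x[2]+cc@cc).round(1))
m=(np.hypot(P[...,0]-598.4,P[...,1]-208.8)<60)&(abs(z-90)<3); print(cv2.minAreaRect(P[m][:,:2].astype(np.float32)),np.median(z[m]))
E
```

```text
t 7.975 tcp [599.5 207.4 239.4] ang 102.9 q6 -1.55 F [-0.1 -1.9 -2.6] T [-0.    0.02 -0.  ] gap 18.638093359204063
slide cm [ 0.16 -0.08 -0.06] twist 0.1 dist 2.0
[599.53212477 207.39313431 239.43926458]
130 60 [599.5 207.7] 18.3
135 68 [599.4 207.7] 18.2
140 53 [600.3 207.8] 19.1
145 33 [599.8 208. ] 19.2
150 79 [599.5 207.7] 19.0
155 84 [599.5 207.7] 19.0
160 93 [599.3 207.6] 18.8
165 301 [599.3 207.6] 18.3
((598.393310546875, 209.03146362304688), (90.15211486816406, 90.03047943115234), 87.2303237915039) 90.38544263035976
```

View pics/held.png

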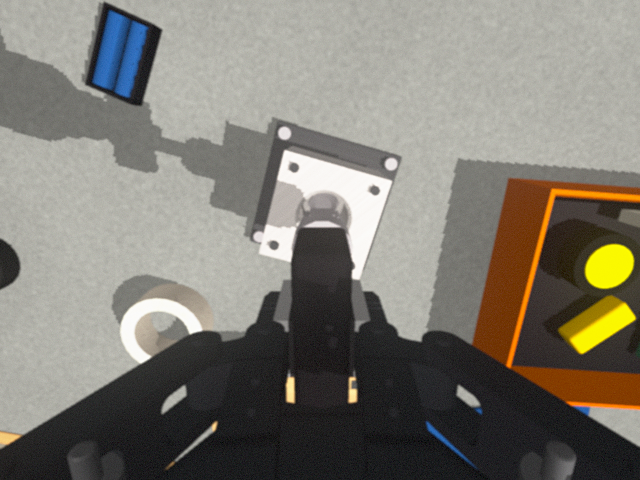

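The picture shows the held driver upright at (323,215) over the bore at ≈(325,200); fits give driver axis ≈ TCP+(0,0.3), bore (598.4,208.9). Correcting and entering.

>>> {"name": "apply_moves", "arguments": {"slide": [[0.15,-0.08,0],[0.15,-0.08,1.5],[0.15,-0.08,3],[0.15,-0.08,3.5],[0.15,-0.08,3.5]], "twist": [0,0,0,0,0]}}

```text
clock: 8.65
tcp_pos: [598.5, 208.2, 204.8]
ee_rot: [-1.959, -2.454, 0.002]
wrist_force: [-0.0, -0.4, -1.7]
finger_gap: 19.4
```

>>> {"name": "apply_moves", "arguments": {"slide": [[0,0,0.4],[0,0,0.8],[0,0,1.2],[0,0,1.6],[0,0,1.6]], "twist": [0,0,0,0,0]}}

```text
clock: 9.28
tcp_pos: [598.7, 208.4, 189.4]
ee_rot: [-1.959, -2.455, 0.001]
wrist_force: [-0.5, 0.5, -2.0]
finger_gap: 18.9
```

```bash
python3 goto.py 598.4 208.7 150 102.8
```

```text
t 9.275 tcp [598.7 208.4 189.4] ang 102.8 q6 -1.54 F [-0.5  0.5 -2. ] T [ 0.04 -0.02  0.01] gap 18.937443066703082
slide cm [ 0.03 -0.02  3.94] twist 0.0 dist 39.0
```

In the bore without contact. Down to just above the nut.

>>> {"name": "apply_moves", "arguments": {"slide": [[0.03,0,0.8],[0.03,0,1.6],[0.03,0,2.4],[0.03,0,3.2],[0.03,0,3.7]], "twist": [0,0,0,0,0]}}

```text
clock: 9.9
tcp_pos: [598.6, 208.7, 152.1]
ee_rot: [-1.959, -2.455, 0.001]
wrist_force: [-0.2, 0.9, -2.8]
finger_gap: 18.9
```

>>> {"name": "apply_moves", "arguments": {"slide": [[0,0,0.2],[0,0,0.4],[0,0,0.6],[0,0,0.8],[0,0,0.8]], "twist": [0,0,0,0,0]}}

```text
clock: 10.52
tcp_pos: [598.9, 208.7, 144.9]
ee_rot: [-1.96, -2.455, 0.0]
wrist_force: [0.4, -0.2, -3.1]
finger_gap: 19.2
```

```bash
python3 goto.py 598.4 208.7 131 102.8
```

```text
t 10.525 tcp [598.9 208.7 144.9] ang 102.8 q6 -1.54 F [ 0.4 -0.2 -3.1] T [-0.03  0.    0.01] gap 19.202284665603845
slide cm [ 0.01 -0.04  1.39] twist 0.0 dist 14.0
```

Unmatched flats would stop it near z 143. Small steps.

>>> {"name": "apply_moves", "arguments": {"slide": [[0,0,0.1],[0,0,0.2],[0,0,0.3],[0,0,0.3]], "twist": [0,0,0,0]}}

```text
clock: 11.02
tcp_pos: [598.8, 208.8, 141.9]
ee_rot: [-1.96, -2.455, 0.0]
wrist_force: [-0.1, -0.8, -2.9]
finger_gap: 19.1
```

```bash
python3 goto.py 598.4 208.7 131 102.8
```

```text
t 11.025 tcp [598.8 208.8 141.9] ang 102.8 q6 -1.54 F [-0.1 -0.8 -2.9] T [ 0.05 -0.02 -0.02] gap 19.089443963285124
slide cm [ 0.   -0.04  1.09] twist 0.0 dist 11.0
```

>>> {"name": "apply_moves", "arguments": {"slide": [[0,0,0.1],[0,0,0.2],[0,0,0.3],[0,0,0.3]], "twist": [0,0,0,0]}}

```text
clock: 11.52
tcp_pos: [598.9, 208.8, 138.9]
ee_rot: [-1.96, -2.455, 0.0]
wrist_force: [-0.4, 0.8, -3.2]
finger_gap: 19.1
```

>>> {"name": "apply_moves", "arguments": {"slide": [[0,0,0.15],[0,0,0.3],[0,0,0.4],[0,0,0.4]], "twist": [0,0,0,0]}}

```text
clock: 12.02
tcp_pos: [598.8, 208.8, 134.9]
ee_rot: [-1.96, -2.455, 0.0]
wrist_force: [0.0, -0.7, -3.2]
finger_gap: 18.8
```

Sliding over the nut without force. To the floor.

>>> {"name": "apply_moves", "arguments": {"slide": [[0,0,0.1],[0,0,0.2],[0,0,0.3],[0,0,0.35],[0,0,0.35]], "twist": [0,0,0,0,0]}}

```text
clock: 12.65
tcp_pos: [598.9, 208.8, 131.5]
ee_rot: [-1.96, -2.455, 0.0]
wrist_force: [-0.2, 0.6, -2.5]
finger_gap: 18.9
```

>>> {"name": "apply_moves", "arguments": {"slide": [[0,0,0.03],[0,0,0.06],[0,0,0.06]], "twist": [0,0,0]}}

```text
clock: 13.02
tcp_pos: [599.0, 208.8, 131.1]
ee_rot: [1.96, 2.455, 0.0]
wrist_force: [-0.1, -0.2, -2.0]
finger_gap: 19.0
```

>>> {"name": "apply_moves", "arguments": {"slide": [[0,0,0.03],[0,0,0.06],[0,0,0.06]], "twist": [0,0,0]}}

```text
clock: 13.4
tcp_pos: [599.1, 208.9, 131.0]
ee_rot: [1.96, 2.455, 0.001]
wrist_force: [-0.3, -0.7, 0.6]
finger_gap: 19.1
```

```bash
python3 goto.py 598.4 208.7 131 102.8
```

```text
t 13.4 tcp [599.1 208.9 131. ] ang 102.8 q6 -1.54 F [-0.3 -0.7  0.6] T [-0.16  0.32 -0.06] gap 19.055349289307156
slide cm [ 0.   -0.08  0.  ] twist 0.0 dist 1.0
```

Seated (floor contact a few N, TCP at the predicted 131). Turning clockwise.

>>> {"name": "apply_moves", "arguments": {"slide": [[0,0,0],[0,0,0],[0,0,0],[0,0,0],[0,0,0]], "twist": [4,8,12,16,18]}}

```text
clock: 14.02
tcp_pos: [598.9, 208.8, 131.0]
ee_rot: [-2.32, -2.118, 0.0]
wrist_force: [-2.8, -0.6, 3.1]
finger_gap: 19.0
```

```bash
python3 goto.py 599 208.8 131 102.8
```

```text
t 14.025 tcp [598.9 208.8 131. ] ang 84.8 q6 -1.23 F [-2.8 -0.6  3.1] T [-0.1   0.62  0.12] gap 19.043458373568104
slide cm [-0.    0.01 -0.  ] twist -18.0 dist 0.0
```

>>> {"name": "apply_moves", "arguments": {"slide": [[0,0,0],[0,0,0],[0,0,0]], "twist": [2,4,4]}}

```text
clock: 14.4
tcp_pos: [599.0, 208.9, 131.0]
ee_rot: [-2.393, -2.035, -0.0]
wrist_force: [-3.9, 0.5, 6.3]
finger_gap: 18.9
```

```bash
python3 goto.py 599 208.8 131 102.8
```

```text
t 14.4 tcp [599.  208.9 131. ] ang 80.8 q6 -1.16 F [-3.9  0.5  6.3] T [-0.12  0.82  0.03] gap 18.9130939110225
slide cm [-0.01  0.    0.  ] twist -22.0 dist 0.0
```

>>> {"name": "apply_moves", "arguments": {"slide": [[0,0,-0.04],[0,0,-0.04],[0,0,-0.04],[0,0,-0.04]], "twist": [0,2,4,4]}}

```text
clock: 14.9
tcp_pos: [599.0, 208.9, 131.0]
ee_rot: [-2.463, -1.949, -0.0]
wrist_force: [-3.9, 0.5, 5.2]
finger_gap: 19.1
```

```bash
python3 goto.py 599 208.8 131 102.8
```

```text
t 14.9 tcp [599.  208.9 131. ] ang 76.7 q6 -1.09 F [-3.9  0.5  5.2] T [0.04 0.79 0.02] gap 19.109976110483906
slide cm [-0.01  0.    0.  ] twist -26.1 dist 0.0
```

>>> {"name": "apply_moves", "arguments": {"slide": [[0,0,0],[0,0,0],[0,0,0]], "twist": [2,4,4]}}

```text
clock: 15.28
tcp_pos: [599.0, 208.9, 131.0]
ee_rot: [-2.53, -1.862, -0.0]
wrist_force: [-3.6, 0.7, 4.8]
finger_gap: 19.4
```

```bash
python3 goto.py 599 208.8 131 102.8
```

```text
t 15.275 tcp [599.  208.9 131. ] ang 72.7 q6 -1.02 F [-3.6  0.7  4.8] T [0.01 0.76 0.03] gap 19.357630366614373
slide cm [-0.01  0.01  0.  ] twist -30.1 dist 0.0
```

>>> {"name": "apply_moves", "arguments": {"slide": [[0,0,0],[0,0,0],[0,0,0]], "twist": [2,4,4]}}

```text
clock: 15.65
tcp_pos: [599.0, 209.0, 131.0]
ee_rot: [-2.593, -1.773, -0.001]
wrist_force: [-3.0, 1.0, 5.4]
finger_gap: 18.9
```

```bash
python3 goto.py 599 208.8 131 102.8
```

```text
t 15.65 tcp [599. 209. 131.] ang 68.7 q6 -0.95 F [-3.   1.   5.4] T [-0.02  0.78  0.03] gap 18.850020484801675
slide cm [-0.01  0.    0.  ] twist -34.1 dist 0.0
```

>>> {"name": "apply_moves", "arguments": {"slide": [[0,0,0],[0,0,0],[0,0,0]], "twist": [2,4,4]}}

```text
clock: 16.02
tcp_pos: [599.0, 209.0, 131.0]
ee_rot: [-2.654, -1.681, -0.001]
wrist_force: [-2.9, 1.2, 4.5]
finger_gap: 19.0
```

```bash
python3 goto.py 599 208.8 131 102.8
```

```text
t 16.025 tcp [599. 209. 131.] ang 64.7 q6 -0.88 F [-2.9  1.2  4.5] T [0.02 0.83 0.05] gap 18.993046357360733
slide cm [-0.02  0.01  0.  ] twist -38.1 dist 0.0
```

>>> {"name": "apply_moves", "arguments": {"slide": [[0,0,0],[0,0,0],[0,0,0]], "twist": [2,4,4]}}

```text
clock: 16.4
tcp_pos: [598.9, 209.0, 131.0]
ee_rot: [-2.71, -1.588, -0.0]
wrist_force: [-3.1, 0.2, 5.1]
finger_gap: 19.3
```

```bash
python3 goto.py 599 208.8 131 102.8
```

```text
t 16.4 tcp [598.9 209.  131. ] ang 60.7 q6 -0.81 F [-3.1  0.2  5.1] T [0.02 0.85 0.08] gap 19.319754160103717
slide cm [-0.02  0.02  0.  ] twist -42.1 dist 0.0
```

>>> {"name": "apply_moves", "arguments": {"slide": [[0,0,0],[0,0,0],[0,0,0]], "twist": [2,3,3]}}

```text
clock: 16.77
tcp_pos: [598.9, 209.1, 131.0]
ee_rot: [-2.751, -1.517, -0.0]
wrist_force: [-3.8, 0.5, 5.3]
finger_gap: 19.0
```

```bash
python3 goto.py 599 208.8 131 102.8
```

```text
t 16.775 tcp [598.9 209.1 131. ] ang 57.8 q6 -0.76 F [-3.8  0.5  5.3] T [0.11 0.88 0.25] gap 19.017354361551916
slide cm [-0.02  0.02  0.  ] twist -45.0 dist 0.0
```

Rising: 0.25. Two degrees more, then a hold.

>>> {"name": "apply_moves", "arguments": {"slide": [[0,0,0],[0,0,0],[0,0,0]], "twist": [1,2,2]}}

```text
clock: 17.15
tcp_pos: [598.9, 209.1, 131.0]
ee_rot: [-2.776, -1.469, -0.0]
wrist_force: [-4.4, 0.9, 5.7]
finger_gap: 19.0
```

```bash
python3 goto.py 599 208.8 131 102.8
```

```text
t 17.15 tcp [598.9 209.1 131. ] ang 55.8 q6 -0.72 F [-4.4  0.9  5.7] T [0.13 0.87 0.29] gap 18.967222186096564
slide cm [-0.02  0.03  0.  ] twist -47.0 dist 0.0
```

>>> {"name": "apply_moves", "arguments": {"slide": [[0,0,0],[0,0,0]], "twist": [0,0]}}

```text
clock: 17.4
tcp_pos: [598.9, 209.1, 131.0]
ee_rot: [-2.776, -1.469, -0.0]
wrist_force: [-3.6, -0.1, 5.7]
finger_gap: 18.6
```

```bash
python3 goto.py 599 208.8 131 102.8
```

```text
t 17.4 tcp [598.9 209.1 131. ] ang 55.8 q6 -0.72 F [-3.6 -0.1  5.7] T [0.1  0.9  0.31] gap 18.555630430097562
slide cm [-0.02  0.03  0.  ] twist -47.0 dist 0.0
```

>>> {"name": "apply_moves", "arguments": {"slide": [[0,0,0],[0,0,0],[0,0,0]], "twist": [1,2,2]}}

```text
clock: 17.77
tcp_pos: [598.9, 209.1, 131.0]
ee_rot: [-2.801, -1.421, -0.0]
wrist_force: [-3.7, 0.7, 5.5]
finger_gap: 18.7
```

```bash
python3 goto.py 599 208.8 131 102.8
```

```text
t 17.775 tcp [598.9 209.1 131. ] ang 53.8 q6 -0.69 F [-3.7  0.7  5.5] T [0.11 0.92 0.38] gap 18.74059767505174
slide cm [-0.02  0.03  0.  ] twist -49.0 dist 0.0
```

>>> {"name": "apply_moves", "arguments": {"slide": [[0,0,0],[0,0,0],[0,0,0]], "twist": [0,0,0]}}

```text
clock: 18.15
tcp_pos: [598.9, 209.1, 131.0]
ee_rot: [-2.801, -1.421, -0.0]
wrist_force: [-4.4, 0.7, 5.1]
finger_gap: 19.1
```

```bash
python3 goto.py 599 208.8 131 102.8
```

```text
t 18.15 tcp [598.9 209.1 131. ] ang 53.8 q6 -0.69 F [-4.4  0.7  5.1] T [0.12 0.81 0.4 ] gap 19.12420512730611
slide cm [-0.02  0.03  0.  ] twist -49.0 dist 0.0
```

Held at ≈0.39 N m. Unwinding the elastic twist (within the socket play), then lifting out.

>>> {"name": "apply_moves", "arguments": {"slide": [[0,0,0],[0,0,0],[0,0,0]], "twist": [-4,-8,-11]}}

```text
clock: 18.52
tcp_pos: [598.9, 209.0, 131.0]
ee_rot: [-2.652, -1.683, -0.0]
wrist_force: [-4.0, 0.3, 5.7]
finger_gap: 18.8
```

>>> {"name": "apply_moves", "arguments": {"slide": [[0,0,-0.3],[0,0,-0.8],[0,0,-1.4],[0,0,-2],[0,0,-2.6]], "twist": [0,0,0,0,0]}}

```text
clock: 19.15
tcp_pos: [599.3, 208.6, 157.7]
ee_rot: [2.652, 1.683, 0.001]
wrist_force: [-0.4, -0.6, -2.9]
finger_gap: 18.6
```

```bash
python3 goto.py 599 208.8 238 60
```

```text
t 19.15 tcp [599.3 208.6 157.7] ang 64.8 q6 -0.88 F [-0.4 -0.6 -2.9] T [ 0.04  0.01 -0.01] gap 18.57959956745773
slide cm [ 0.01 -0.03 -8.03] twist 4.8 dist 80.0
```

>>> {"name": "apply_moves", "arguments": {"slide": [[0,0,-1.5],[0,0,-3],[0,0,-5],[0,0,-7],[0,0,-8]], "twist": [0,0,0,0,0]}}

```text
clock: 19.77
tcp_pos: [599.7, 209.0, 239.5]
ee_rot: [2.651, 1.683, 0.005]
wrist_force: [0.7, 0.1, -1.8]
finger_gap: 19.2
```

```bash
python3 goto.py 535.2 -215.4 238 81
```

```text
t 19.775 tcp [599.7 209.  239.5] ang 64.8 q6 -0.88 F [ 0.7  0.1 -1.8] T [ 0.01 -0.03 -0.02] gap 19.150763207333036
slide cm [-41.15  12.22   0.1 ] twist -16.2 dist 429.0
```

>>> {"name": "apply_moves", "arguments": {"slide": [[-4,1.2,0],[-9.5,2.8,0],[-15,4.5,0],[-20.5,6.1,0],[-26,7.7,0]], "twist": [-3,-6,-10,-13,-16]}}

```text
clock: 20.4
tcp_pos: [557.4, -60.9, 237.0]
ee_rot: [2.39, 2.039, 0.0]
wrist_force: [1.2, 0.4, -3.7]
finger_gap: 19.0
```

```bash
python3 goto.py 535.2 -215.4 238 81
```

```text
t 20.4 tcp [557.4 -60.9 237. ] ang 80.9 q6 -1.62 F [ 1.2  0.4 -3.7] T [ 0.01 -0.05 -0.03] gap 18.99607909481519
slide cm [-15.6    0.25  -0.1 ] twist -0.1 dist 156.0
```

>>> {"name": "apply_moves", "arguments": {"slide": [[-5.5,0.1,0],[-11,0.2,0],[-14.5,0.2,0],[-15.6,0.2,0],[-15.6,0.2,0]], "twist": [0,0,0,0,0]}}

```text
clock: 21.02
tcp_pos: [534.9, -213.6, 236.7]
ee_rot: [-2.393, -2.035, -0.0]
wrist_force: [-0.3, 0.1, -3.1]
finger_gap: 19.3
```

```bash
python3 - <<'E'
from h import *
p=snap("wrist"); P=pts(p); z=P[...,2]; s=p["_s"]
c=np.array(s["tcp_pos"])[:2]; r=np.hypot(P[...,0]-c[0],P[...,1]-c[1])
for lo,hi in [(130,150),(150,165)]:
    q=P[(r<40)&(z>lo)&(z<hi)][:,:2]
    A=np.c_[q,np.ones(len(q))]; x=np.linalg.lstsq(A,(q**2).sum(1),rcond=None)[0]; cc=x[:2]/2
    print(lo,len(q),cc.round(1),np.sqrt(x[2]+cc@cc).round(1))
E
python3 goto.py 535.2 -215.4 238 81
```

```text
130 216 [ 535.1 -213.5] 18.4
150 274 [ 535.2 -213.6] 18.9
t 21.075 tcp [ 535.1 -212.9  236.7] ang 80.8 q6 -1.88 F [ 0.5  0.9 -2.5] T [ 0.03 -0.07 -0.05] gap 18.752668579054532
slide cm [-0.24  0.05 -0.13] twist -0.2 dist 3.0
```

>>> {"name": "apply_moves", "arguments": {"slide": [[-0.2,0,1.5],[-0.2,0,3.5],[-0.2,0,5.5],[-0.2,0,6],[-0.2,0,6]], "twist": [0,0,0,0,0]}}

```text
clock: 21.7
tcp_pos: [534.5, -215.3, 175.9]
ee_rot: [-2.391, -2.036, 0.001]
wrist_force: [0.1, -0.9, -2.3]
finger_gap: 18.9
```

```bash
python3 goto.py 535.2 -215.3 123 81
```

```text
t 21.7 tcp [ 534.5 -215.3  175.9] ang 80.8 q6 -1.89 F [ 0.1 -0.9 -2.3] T [ 0.02  0.03 -0.  ] gap 18.940389739140223
slide cm [0.01 0.08 5.29] twist -0.2 dist 53.0
```

>>> {"name": "apply_moves", "arguments": {"slide": [[0,0.06,0.5],[0,0.06,1.2],[0,0.06,1.8],[0,0.06,2.5],[0,0.06,2.7]], "twist": [0,0,0,0,0]}}

```text
clock: 22.32
tcp_pos: [534.9, -215.4, 148.8]
ee_rot: [-2.391, -2.036, 0.001]
wrist_force: [-0.7, -0.1, -2.2]
finger_gap: 18.7
```

>>> {"name": "apply_moves", "arguments": {"slide": [[0,0,0.7],[0,0,1.4],[0,0,2.1],[0,0,2.4],[0,0,2.4]], "twist": [0,0,0,0,0]}}

```text
clock: 22.95
tcp_pos: [535.2, -215.6, 125.4]
ee_rot: [-2.392, -2.036, 0.0]
wrist_force: [0.8, 0.2, -3.4]
finger_gap: 19.1
```

```bash
python3 goto.py 535.2 -215.3 123 81
```

```text
t 22.95 tcp [ 535.2 -215.6  125.4] ang 80.8 q6 -1.89 F [ 0.8  0.2 -3.4] T [-0.01 -0.03  0.03] gap 19.08377362605372
slide cm [ 0.03 -0.    0.24] twist -0.2 dist 2.0
```

>>> {"name": "apply_moves", "arguments": {"slide": [[0,0,0.1],[0,0,0.2],[0,0,0.25],[0,0,0.25]], "twist": [0,0,0,0]}}

```text
clock: 23.45
tcp_pos: [535.3, -215.6, 123.3]
ee_rot: [2.392, 2.036, 0.0]
wrist_force: [0.1, -1.1, -3.0]
finger_gap: 18.9
```

>>> {"name": "apply_moves", "arguments": {"slide": [[0,0,0],[0,0,0],[0,0,0],[0,0,0],[0,0,0]], "twist": [0,0,0,0,0], "jaw": 1}}

```text
clock: 24.08
tcp_pos: [535.4, -215.7, 123.3]
ee_rot: [2.392, 2.036, 0.0]
wrist_force: [-0.3, -0.0, 0.4]
finger_gap: 85.3
```

>>> {"name": "apply_moves", "arguments": {"slide": [[0,0,-1.5],[0,0,-4.5],[0,0,-9],[0,0,-13],[0,0,-13]], "twist": [0,0,0,0,0]}}

```text
clock: 24.7
tcp_pos: [537.5, -216.8, 259.7]
ee_rot: [2.385, 2.03, 0.006]
wrist_force: [1.2, -0.0, -0.1]
finger_gap: 85.5
```

>>> {"name": "apply_moves", "arguments": {"slide": [[2,0,0],[6,0,0],[10,0,0],[10,0,0],[10,0,0]], "twist": [0,0,0,0,0]}}

```text
clock: 25.32
tcp_pos: [550.8, -116.2, 252.1]
ee_rot: [-2.39, -2.037, 0.002]
wrist_force: [0.1, -0.5, -0.3]
finger_gap: 85.3
```

```bash
python3 - <<'E'
from h import *
p=snap("side"); t=snap("top")
for q,n in ((p,"side"),(t,"top")):
    P=pts(q)
    for nm,c,lo,hi,r in [("grip",(536,-215),140,170,60),("battery",(505,-2),14,28,55),("wheel",(750,-138),18,34,50),("tape",(774,74),30,44,60)]:
        m=(abs(P[...,0]-c[0])<r)&(abs(P[...,1]-c[1])<r)&(P[...,2]>lo)&(P[...,2]<hi)
        if m.any(): print(n,nm,m.sum(),P[m].mean(0).round(1), cv2.minAreaRect(P[m][:,:2].astype(np.float32))[1:] if nm=="grip" else "")
cv2.imwrite("pics/end.png",np.vstack([cv2.resize(p["color"][140:400,200:470],(500,300)),cv2.resize(cv2.imread("pics/side0.png")[140:400,200:470],(500,300))]))
E
```

```text
side grip 274 [ 532.7 -210.7  154.5] ((24.9941463470459, 69.74334716796875), 78.30845642089844)
side battery 449 [505.3  -4.3  18.9] 
side wheel 337 [ 748.5 -136.6   25.4] 
side tape 590 [776.5  76.8  37.8] 
top grip 342 [ 536.1 -213.4  158.8] ((20.223527908325195, 70.1521224975586), 80.50065612792969)
top battery 1 [478.2  23.9  18.2] 
top wheel 229 [ 767.4 -144.1   26.9] 
top tape 676 [780.8  75.2  38.8]
```

View pics/end.png

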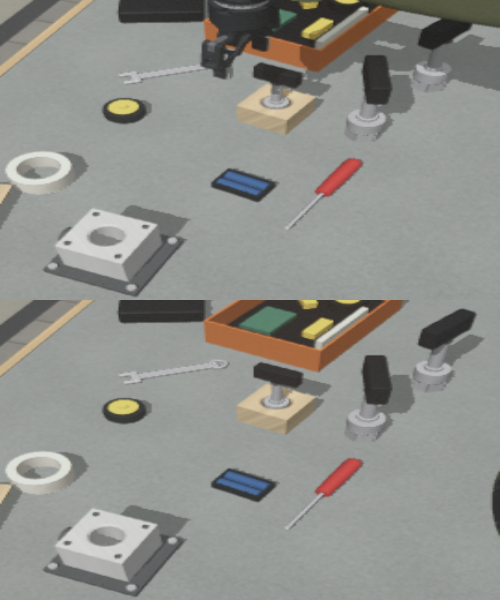

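The picture shows the driver upright in its holder at (277,90). The battery pack (243,184), tape roll (38,172) and wheel (124,110) sit exactly as in the starting picture below it, and the gripper is clear.

```bash
python3 -c "
from cell import robot
print(robot.close_job())"
```

```text
the job is handed in; nothing more can be done
None
```

The nut is tightened to about 0.39 N m, the driver is back upright in its holder, and the job is handed in at about 25 s.

- **Driver used:** I took the 148 mm driver from the holder. The two larger look-alikes, about 213 mm tall, stayed where they were.
- **Fitting:** I read the nut's flats from the wrist camera and lined the socket up before lowering it. It dropped over the nut with no measurable resistance, and the tool stopped at the height expected for full seating. The push during seating was only a few newtons.
- **Tightening:** I turned clockwise about 49° in total. The wrist torque read 0.38–0.40 N m and held for about half a second. The readings are noisy by roughly 0.05 N m. I then turned back 11° to relieve the twist and lifted out.
- **Last checks:** In the final side picture the driver stands upright and released. The battery pack, tape roll and wheel look the same as at the start, and the gripper is clear and open.
- **Where checks disagreed:** The side and top cameras differ by about 3 mm on positions, as they did at the start. The top camera's final readings for the battery pack and wheel were too sparse to count, probably because the arm was in the way, so those two rest on the side view.

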